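# Press home the seam trim on a bean bin's sloping lid

## Task

Take the orange trim presser out of its leaning holder and run its ball tip slowly (under 10 cm/s) and gently along the L-shaped seam on the bean bin's sloping lid, from the green dot round the corner to the red dot, in one stroke without lifting and with the presser held square to the lid, so that all six blue trim sections are pressed fully home. Then stand the presser back in its leaning holder, collar down on the mouth, and let go. Touch the bin only with the presser, and leave the other things on the counter where they are.

Things in the scene. Friction and masses are not known exactly. Their poses are not given: they have to be found in the camera images.
- presser: Trim presser (stylus), 155 mm, 0.2 kg: orange grip 28 x 28 mm from 6 to 78 mm above the origin; black collar 44 x 44 x 6 mm just above the origin; below, a steel shaft 16 x 16 x 60 mm and sprung brass ball tip. Origin: centre of the collar's underside. z along it from tip to grip; x, y square to the grip's faces. Starts leaning 30 degrees in the holder, grip end towards the robot.
- ball (a point): The lowest point of the presser's brass ball tip (ball 15 mm across), on the presser's axis 77.5 mm below the presser's origin when the spring is relaxed.
- plunger (a joint): How far the ball tip is pushed up into the shaft, m: 0 relaxed, 0.008 fully in. The spring pushes with 0.75 N at the start of travel plus 0.25 N per mm; about 4 mm is a good working pressure.
- holder: Fixed stand of the presser, upright: dark steel base plate 120 x 100 x 10 mm with two grey cheeks that carry the leaning tube. Origin: centre of the underside, on the table; z up. 106 mm tall.
- cradle: The holder's leaning aluminium tube, square, inside 28 x 28, outside 36 x 36, 50 mm long, open at both ends. Origin: centre of its upper mouth, 100 mm above the table; z out along its axis, 30 degrees from vertical, leaning towards the robot; x, y square to its walls. The presser's shaft goes in from above; its collar rests on the mouth.
- bin: Fixed red bean bin, wedge shaped, 190 x 250 mm on the table, front (robot side) 50 mm high, back 160 mm. Origin: centre of its underside; x away from its low front, z up.
- lid: The bin's white sloping lid, flat, 220 (x) x 260 (y) mm, tilted 30 degrees, facing up and to the robot, with a tan hatch. Origin: centre of its upper face; x up the slope, y to the left, z square out of it. Along its L-shaped seam lie six blue trim sections, each 38 x 14 mm with ramped ends, 3.5 mm above the lid when proud, 0.5 mm when home.
- seam_start (a point): Green-dot end of the seam, on the lid's face, 6 mm before the first section; lid frame (-0.050, 0.095, 0). The first leg runs straight from here to seam_corner. The point shares the lid's axes.
- seam_corner (a point): Right-angle corner of the seam on the lid's face, lid frame (-0.050, -0.050, 0). No trim within 20 mm of it.
- seam_end (a point): Red-dot end of the seam on the lid's face, on the last section's far ramp, lid frame (0.090, -0.050, 0). The second leg runs straight from seam_corner to here.
- trim0 (a joint): Blue trim section 1 of 6 (green end): how far it is pushed in, m: 0 proud, 0.003 fully home. It stays where it is pushed; needs about 0.6 N. Its middle is at x, y = (-0.05, 0.07) m in the lid's frame.
- trim1 (a joint): Blue trim section 2 of 6 (second): how far it is pushed in, m: 0 proud, 0.003 fully home. It stays where it is pushed; needs about 0.6 N. Its middle is at x, y = (-0.05, 0.03) m in the lid's frame.
- trim2 (a joint): Blue trim section 3 of 6 (third, before the corner): how far it is pushed in, m: 0 proud, 0.003 fully home. It stays where it is pushed; needs about 0.6 N. Its middle is at x, y = (-0.05, -0.01) m in the lid's frame.
- trim3 (a joint): Blue trim section 4 of 6 (fourth, after the corner): how far it is pushed in, m: 0 proud, 0.003 fully home. It stays where it is pushed; needs about 0.6 N. Its middle is at x, y = (-0.01, -0.05) m in the lid's frame.
- trim4 (a joint): Blue trim section 5 of 6 (fifth): how far it is pushed in, m: 0 proud, 0.003 fully home. It stays where it is pushed; needs about 0.6 N. Its middle is at x, y = (0.03, -0.05) m in the lid's frame.
- trim5 (a joint): Blue trim section 6 of 6 (red end): how far it is pushed in, m: 0 proud, 0.003 fully home. It stays where it is pushed; needs about 0.6 N. Its middle is at x, y = (0.07, -0.05) m in the lid's frame.
- oil: Bystander: amber glass bottle, red cap, 64 mm across, 210 mm tall; origin at the point on its underside, centre. Leave alone.
- sauce: Bystander: green glass bottle, black cap, 60 mm across, 190 mm tall; origin at the point on its underside, centre. Leave alone.
- jar: Bystander: clear jar with brass cap, 72 mm across, 85 mm tall; origin at the point on its underside, centre. Leave alone.
- can: Bystander: steel can, 74 mm across, 90 mm tall; origin at the point on its underside, centre. Leave alone.
- bowl: Bystander: white bowl, 110 mm across, 50 mm tall; origin at the point on its underside, centre. Leave alone.
- scoop: Bystander: wooden spoon 180 mm long lying flat; origin at the underside of the spoon. Leave alone.
Things that resemble listed ones, but are neither listed nor needed, are in the scene too. Several things have the shape of the presser; the one meant has the colours described above.

How it is judged:
By the outcome, as a careful person would: the job done as asked, in the order asked, and still so for the second after the job is handed in, with the robot touching nothing.
It also fails if it takes over 69 s, if anything falls off the work surface, if the arm or the gripper's body presses on something with over 40 N, if the wrist force passes 120 N, or if a joint passes its speed limit or range.

## Robot

A 7-joint arm with a two-finger parallel gripper is mounted at the origin on the work surface. World frame = base frame: x ahead of the robot, y to its left, z up, the work surface at z = 0. Lengths are in m, angles in rad, forces in N, time in s.
With the tool pointing down it reaches from about 0.4 to 0.75 m from the base axis. Payload 19.5 kg.
Tool frame: the origin (TCP) lies on the centre line of the jaws, within the pads' length; the fingertips stand 11 mm ahead of it and the grasp point (between the pads) lies 8 mm behind it; z points along the fingers, y is the line along which they close (so a half turn about z gives the same grasp; the last joint's range is limited). The gripper opens to 85 mm and grips with 20 to 120 N. Pads are 22 mm wide; open, the fingers measure 114 mm over their backs; the gripper's body (76 mm by 85 mm) begins 54 mm behind the grasp point. The pads swing forward as they close: fully open they stand 13 mm farther back than shut.
Start: joints at [-1.332, 0.707, -0.028, 1.485, 0.022, 0.951, -0.075], TCP at [0.159, 0.552, 0.242] pointing down, gripper open.
Joint ranges: [-2.71, 2.71], [-0.32, 2.16], [-1.57, 1.52], [0, 2.45], [-1.46, 4.6], [0, 2.02], [-2.83, 2.83]. Speed limits (rad/s): [1.89, 1.89, 2.57, 2.57, 3.01, 3.01, 3.01].

## Interface

Orientations are given as a unit quaternion [w, x, y, z].
In Python, from workcell import arm gives the robot as it stands.
- The arm moves only by the shell command python3 -m creep 'ROWS'. ROWS is JSON, a list that holds one entry, the list of rows, each a list of 7 numbers: the finger opening in m, from 0 to 0.0854, then the shift along the world's x, y, z in m, then the turn, a rotation vector about the world's x, y, z in degrees. A call has 1 to 20 rows; each row is the pose to reach, as a shift and turn from the pose commanded when the call began; what a row does not reach only later rows make up. A row lasts 1/8 s, in which the tool goes at most 62.5 mm and 10.7 degrees, less where a joint would pass 70% of its speed; a pose out of reach is approached as far as the arm can. A call with a gripper value outside its range is refused whole. The fingers move at their own pace and stop on an object; the grip force is fixed at half the most. Time passes only in rows, so rows that repeat a pose let the fingers close. It gives the time, the measured TCP pose, the force, the opening and the grip force at its end, in the units of the state.
- arm.sense(): the state, without advancing time (a new reading comes with each control period).
- arm.snapshot(name): name is "side" or "top"; returns a dict with "frame" (420x560x3 uint8, red, green, blue), "intrinsics" (3x3 intrinsics, pixels), "D" ([k1, k2, p1, p2, k3] as OpenCV has them; the pictures are not rectified), "eye" and "attitude" of the camera in the world. Camera axes: x right, y down, z forward; pixel columns grow to the right and rows downward; lengths in m; the calibration is good to about 2 mm. A picture is of the moment at which its call begins. There is no depth.
- arm.finish_job(): hands the job in; it is judged then, once.
The state is a dict: "t": time; "q": joint angles; "qd": joint speeds; "tau": joint torques, N m; "tcp_pos": TCP position; "orientation": TCP orientation; "ft_force": force on the tool from outside, world axes, zero at the start; "ft_torque": the same for the moment, N m; "grip_width": finger opening in m; "grip_force": force on a finger pad.
Only numpy, scipy, OpenCV 4.12 (cv2) and the standard library are available. Lean on these libraries where they do the work, as an engineer would, in place of code of your own. Each camera call takes 0.05 s, during which the arm holds its last target. There are 200 camera calls.

## Working session

There is one attempt and no reset: what is moved stays moved. The work goes in short steps, Python scripts to look and compute and a shell command to move; the robot and the scene stay as the last step left them, time stands still between calls to the robot, and variables do not carry over. Pictures are saved under pics/ and viewed, at most 10 in all, crops included, and the job is handed in when it is done.

```bash
mkdir -p pics; ls; python3 - <<'E'
from workcell import arm
import cv2,json
for n in("side","top"):
    s=arm.snapshot(n); cv2.imwrite(f"pics/{n}0.png",s["frame"][:,:,::-1])
    print(n,s["intrinsics"],s["D"],s["eye"],s["attitude"])
print(arm.sense())
E
```

```text
pics
side [[486.95115817   0.         275.26368291]
 [  0.         486.95115817 206.6589133 ]
 [  0.           0.           1.        ]] [-0.16448571  0.          0.          0.          0.        ] [0.41176832 1.1607343  1.15517204] [ 0.02130948 -0.04557745  0.91060801 -0.41019708]
top [[469.35742485   0.         284.21149455]
 [  0.         469.35742485 208.15928585]
 [  0.           0.           1.        ]] [-0.11891799  0.          0.          0.          0.        ] [ 0.47501778 -0.0194218   1.40193005] [-0.02831911  0.71592993 -0.69751413  0.01078857]
{'t': 0.1, 'q': array([-1.33165352,  0.70702333, -0.02762434,  1.48492915,  0.02199609,
        0.95088021, -0.07553177]), 'qd': array([-0.00105084, -0.00053679,  0.00132319, -0.00084505, -0.00205252,
        0.00102218,  0.00058918]), 'tau': array([ 1.46214497e-03, -8.84293056e+01,  1.23675048e+00, -2.36447954e+01,
        1.71930541e-02,  4.99572125e-03, -2.77695690e-06]), 'tcp_pos': array([0.15930613, 0.55227279, 0.24188959]), 'orientation': array([-5.63000545e-05,  1.39975022e-01,  9.90154924e-01, -4.65541861e-04]), 'ft_force': array([-1.31809063,  0.28357461,  0.29230816]), 'ft_torque': array([ 0.01233303, -0.02564473,  0.00069303]), 'grip_force': 0.0, 'grip_width': 0.08531010272009563}
```

View pics/side0.png

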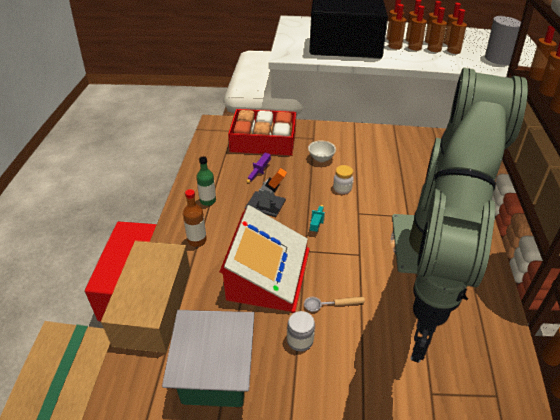

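View pics/top0.png

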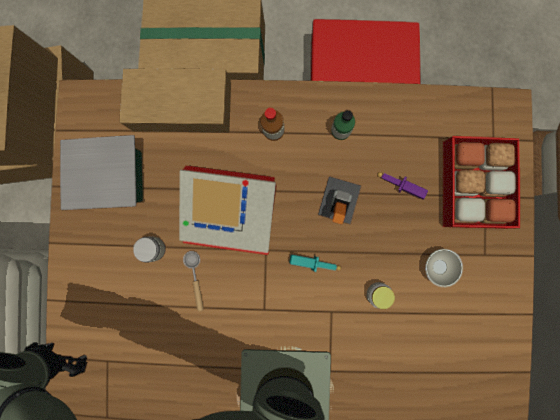

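Candidates: orange presser in the holder, side (276,181), top (340,212); teal lookalike lying flat, side (317,218), top (315,263); purple lookalike lying flat, side (259,167), top (403,185). I choose the orange one, and enlarged crops will check it.

```bash
python3 - <<'E'
import cv2,numpy as np
t=cv2.imread("pics/top0.png");s=cv2.imread("pics/side0.png")
def c(im,x,y,w,h,k): return cv2.resize(im[y:y+h,x:x+w],None,fx=k,fy=k,interpolation=cv2.INTER_CUBIC)
# A: holder: top (310,165) 60x70 x6 ; side (240,155) 60x70 x6
A=np.hstack([c(t,312,168,55,60,7),c(s,240,158,55,60,7)])
cv2.imwrite("pics/holder.png",A)
B=np.hstack([c(t,172,160,110,100,3.6),c(s,215,200,110,100,3.6)])
cv2.imwrite("pics/bin.png",B);print(A.shape,B.shape)
E
```

```text
(420, 770, 3) (360, 792, 3)
```

View pics/holder.png

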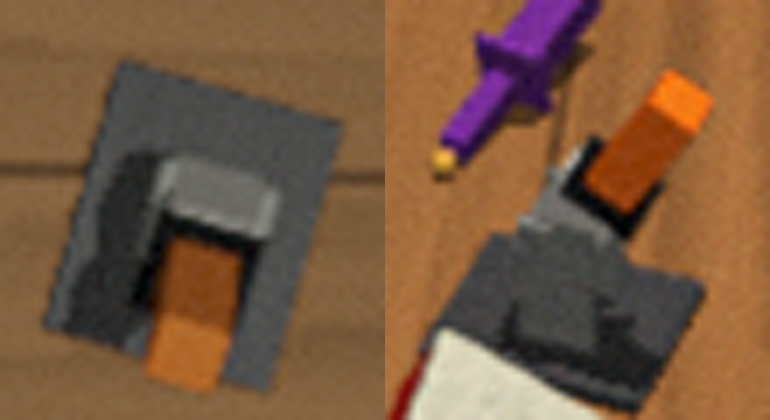

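View pics/bin.png

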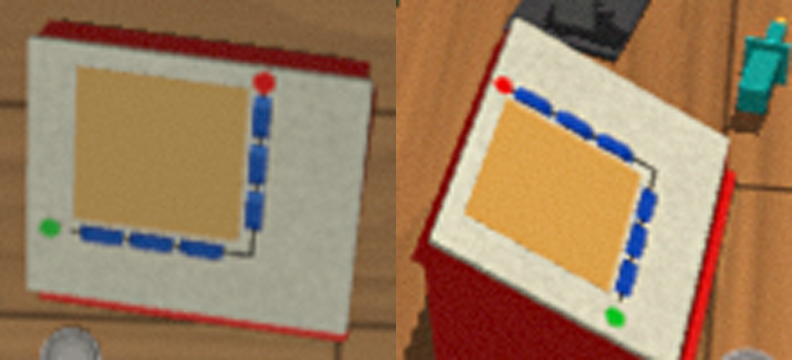

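The orange one is confirmed: orange grip, black collar, seated in the grey tube. The grip-end face is at crop (188,354) in the top view and (680,103) in the side view. The lid corners, six trims and seam corner show clearly in both views. Next I fit the poses.

```bash
cat > h.py <<'E'
import numpy as np,cv2
from scipy.spatial.transform import Rotation as R
from scipy.optimize import least_squares
def Q(q): return R.from_quat(np.r_[q[1:],q[0]])
CAM={"side":(np.array([[486.95115817,0,275.26368291],[0,486.95115817,206.6589133],[0,0,1]]),[-0.16448571,0,0,0,0.],np.array([0.41176832,1.1607343,1.15517204]),Q(np.array([0.02130948,-0.04557745,0.91060801,-0.41019708]))),
"top":(np.array([[469.35742485,0,284.21149455],[0,469.35742485,208.15928585],[0,0,1]]),[-0.11891799,0,0,0,0.],np.array([0.47501778,-0.0194218,1.40193005]),Q(np.array([-0.02831911,0.71592993,-0.69751413,0.01078857])))}
def proj(n,P):
    K,D,e,q=CAM[n]; c=q.inv().apply(np.atleast_2d(P)-e)
    return cv2.projectPoints(c,np.zeros(3),np.zeros(3),K,np.array(D))[0][:,0]
def px(uv,k,x0,y0,dx=0): # crop -> image
    return (np.atleast_2d(uv)-[dx,0]+.5)/k-.5+[x0,y0]
def tri(a,b): # top px, side px
    return least_squares(lambda P:np.r_[(proj("top",P)-a)[0],(proj("side",P)-b)[0]],[.5,0,.1])
E
python3 - <<'E'
from h import *
np.set_printoptions(precision=4,suppress=True)
T=lambda uv:px(uv,3.6,172,160); S=lambda uv:px(uv,3.6,215,200,396)
tr=[[-.05,.07],[-.05,.03],[-.05,-.01],[-.01,-.05],[.03,-.05],[.07,-.05]]
tr=[[*a,.0035] for a in tr]; co=[[-.05,-.05,0]]
Lt=np.array(tr+co+[[.11,.13,0],[.11,-.13,0],[-.11,-.13,0],[-.11,.13,0]])
Ls=np.array(tr+co+[[.11,-.13,0],[-.11,-.13,0],[.11,.13,0]])
pt=T([[102,236],[151,242],[202,250],[254,211],[258,165],[261,117],[253,254],[28,38],[370,78],[345,337],[28,292]])
ps=S([[626,279],[637,241],[648,205],[614,147],[574,124],[533,101],[653,170],[515,18],[728,137],[430,243]])
def f(v):
    q=R.from_rotvec(v[3:]); return np.r_[(proj("top",q.apply(Lt)+v[:3])-pt).ravel(),(proj("side",q.apply(Ls)+v[:3])-ps).ravel()]
r=least_squares(f,[.55,.15,.1,0,-.5,0],loss="soft_l1"); q=R.from_rotvec(r.x[3:])
print("lid",r.x[:3],"R\n",q.as_matrix(),"\nrms",np.sqrt(np.mean(f(r.x)**2)),"tilt",np.degrees(np.arccos(q.as_matrix()[2,2])),q.as_euler("ZYX",degrees=True))
# constrained: tilt -30 about y, yaw free, xyz free
g=lambda v:f(np.r_[v[:3],(R.from_euler("Z",v[3])*R.from_euler("Y",-np.pi/6)).as_rotvec()])
r2=least_squares(g,[.55,.15,.1,0],loss="soft_l1");print("lid30",r2.x,np.degrees(r2.x[3]),np.sqrt(np.mean(g(r2.x)**2)))
print(g(r2.x).reshape(-1,2))
# holder
T=lambda uv:px(uv,7,312,168); S=lambda uv:px(uv,7,240,158,385)
e=tri(T([188,354])[0],S([680,103])[0]);print("grip end",e.x,"res",e.fun)
b=tri(T([270,390])[0],S([705,290])[0]);print("plate corner",b.x,b.fun)
# model: holder x,y,yaw,+dz; cradle axis leans 30deg to -x(holder); plate 0.12x0.10 ; unknown cradle offset c along holder x; presser roll 0
def h(v):
    x,y,z,yaw,cx=v; H=R.from_euler("Z",yaw); o=np.array([x,y,z])
    sx,sy=.06,.05
    plate=np.array([[sx,sy,.01],[sx,-sy,.01],[-sx,-sy,.01],[-sx,sy,.01]])
    C=R.from_euler("Y",-np.pi/6); co=np.array([cx,0,.1])
    end=C.apply([[.014,.014,.078],[.014,-.014,.078],[-.014,-.014,.078],[-.014,.014,.078]])+co
    A=H.apply(plate)+o; B=H.apply(end)+o
    return np.r_[(proj("top",A)-T([[122,62],[342,124],[270,390],[45,327]])).ravel(),(proj("top",B)-T([[158,318],[233,330],[215,393],[147,375]])).ravel(),
     (proj("side",A[[2,1]])-S([[705,290],[492,235]])).ravel(),(proj("side",B)-S([[688,137],[648,103],[670,70],[713,103]])).ravel()]
r=least_squares(h,[.5,-.1,0,0,0],loss="soft_l1");print("holder",r.x,np.degrees(r.x[3]),np.sqrt(np.mean(h(r.x)**2)));print(h(r.x).reshape(-1,2))
H=R.from_euler("Z",r.x[3]);print("mouth",H.apply([r.x[4],0,.1])+r.x[:3],"axis",H.apply(R.from_euler("Y",-np.pi/6).apply([0,0,1])))
E
```

```text
lid [0.5314 0.1785 0.103 ] R
 [[ 0.8682  0.1047 -0.485 ]
 [-0.0844  0.9944  0.0635]
 [ 0.489  -0.0142  0.8722]] 
rms 0.3964589065054187 tilt 29.286647502401404 [ -5.5549 -29.2732  -0.9301]
lid30 [ 0.5313  0.1785  0.1033 -0.1002] -5.742293439386708 0.46843857509783926
[[-0.2296 -0.0942]
 [-0.0051  0.0416]
 [-0.2662 -0.3751]
 [ 0.0531 -0.153 ]
 [-0.231  -0.1505]
 [-0.206   0.0423]
 [-0.2624 -0.2843]
 [-0.1139 -0.0819]
 [ 0.2673  0.518 ]
 [ 0.4693 -1.8138]
 [ 0.2014 -0.9647]
 [ 0.7151 -0.779 ]
 [ 0.304  -0.4611]
 [-0.2107 -0.3103]
 [ 0.5327  0.1153]
 [ 0.3714  0.2172]
 [ 0.3646  0.2422]
 [ 0.2642  0.5399]
 [-0.2113  0.1921]
 [-0.1512  0.7596]
 [ 0.4572 -0.5615]]
grip end [ 0.5211 -0.1316  0.1616] res [-0.0074 -0.2112  0.2677  0.0132]
plate corner [ 0.5121 -0.1813  0.0022] [-0.0016 -0.0492  0.0601  0.0025]
holder [ 0.5816 -0.1474 -0.0067 -0.2437 -0.024 ] -13.962412195935984 2.5569587659757507
[[-0.6296 -0.4635]
 [ 0.1746 -0.4779]
 [ 0.0822  0.1988]
 [-0.1614  0.2781]
 [ 0.7874 -0.786 ]
 [ 0.3442  0.3274]
 [-0.0196  0.3365]
 [-0.4709  0.1072]
 [ 0.2751 -0.23  ]
 [ 0.0047  0.5428]
 [-5.4962 -4.7559]
 [ 2.998  -4.6637]
 [ 6.6157  4.8253]
 [-2.2182  4.9271]]
mouth [ 0.5584 -0.1416  0.0933] axis [-0.4852  0.1206  0.866 ]
```

```bash
python3 - <<'E'
from h import *
np.set_printoptions(precision=4,suppress=True)
T=lambda uv:px(uv,7,312,168); S=lambda uv:px(uv,7,240,158,385)
pts={"top":[T([[122,62],[342,124],[270,390],[45,327]]),T([[158,318],[233,330],[215,393],[147,375]])],
"side":[S([[705,290],[492,235]]),S([[648,103],[670,70],[713,103],[688,137]])]}
def h(v,full=False):
    x,y,z,yaw,cx,cz=v; H=R.from_euler("Z",yaw); o=np.array([x,y,0])
    sx,sy=.06,.05
    plate=np.array([[sx,sy,.01],[sx,-sy,.01],[-sx,-sy,.01],[-sx,sy,.01]])+[0,0,z]
    C=R.from_euler("Y",-np.pi/6); co=np.array([cx,0,cz])
    end=C.apply([[.014,.014,.078],[.014,-.014,.078],[-.014,-.014,.078],[-.014,.014,.078]])+co
    A=H.apply(plate)+o; B=H.apply(end)+o
    return np.r_[(proj("top",A)-pts["top"][0]).ravel(),(proj("top",B)-pts["top"][1]).ravel(),(proj("side",A[[2,1]])-pts["side"][0]).ravel(),(proj("side",B)-pts["side"][1]).ravel()]
for fix in(0,1):
    ff=(lambda v:h(v)) if not fix else (lambda v:h(np.r_[v[:2],0,v[3:5],.1]))
    r=least_squares(ff,[.58,-.14,0,-.24,0,.1],loss="soft_l1");v=r.x
    print("holder",v,np.degrees(v[3]),np.sqrt(np.mean(ff(v)**2)))
    H=R.from_euler("Z",v[3]);print("mouth",H.apply([v[4],0,v[5]])+[v[0],v[1],0],"axis",H.apply(R.from_euler("Y",-np.pi/6).apply([0,0,1])))
print(ff(v).reshape(-1,2))
for n in CAM: print(n,"px per mm at mouth",proj(n,[[.55,-.14,.1],[.56,-.14,.1],[.55,-.13,.1],[.55,-.14,.11]]))
E
```

```text
holder [ 0.5817 -0.1476 -0.0064 -0.2514 -0.0235  0.0936] -14.406866248972259 0.41538150247251693
mouth [ 0.5589 -0.1417  0.0936] axis [-0.4843  0.1244  0.866 ]
holder [ 0.5813 -0.146  -0.0205 -0.2537 -0.0235  0.1   ] -14.533918737741539 0.7082691080712633
mouth [ 0.5585 -0.1401  0.1   ] axis [-0.484   0.1255  0.866 ]
[[-0.7128 -0.7542]
 [ 0.1584 -0.4058]
 [-0.3739  0.3498]
 [-0.6843  0.0622]
 [ 0.331  -1.0651]
 [-0.0843  0.1663]
 [-0.5477  0.2011]
 [-1.0259 -0.1452]
 [ 0.429  -1.2467]
 [ 0.173  -0.6746]
 [ 0.058  -1.1915]
 [-0.2152 -1.2253]
 [ 0.4029 -1.1053]
 [ 1.1934 -1.1619]]
side px per mm at mouth [[273.7191 184.5251]
 [270.8364 184.3456]
 [273.4195 186.3456]
 [273.709  182.2588]]
top px per mm at mouth [[339.632  208.3756]
 [339.7042 204.7809]
 [336.0322 208.2843]
 [339.9721 208.1754]]
```

```bash
cat >> h.py <<'E'
np.set_printoptions(precision=4,suppress=True)
HC=R.from_euler("Z",-.2537)*R.from_euler("Y",-np.pi/6)   # cradle/presser attitude
M=np.array([.5585,-.1405,.1])
def tools(A): # tool attitudes gripping presser attitude A from above, 4 choices
    F=R.from_matrix(np.diag([1.,-1,-1])); return [A*R.from_euler("Z",k*90,degrees=True)*F for k in range(4)]
E
python3 - <<'E'
from h import *
from workcell import arm
s=arm.sense(); q0=Q(s["orientation"]); print("tool now\n",q0.as_matrix())
nat=R.from_euler("Z",-88,degrees=True)*q0; print("nat\n",nat.as_matrix())
for k,t in enumerate(tools(HC)):
    print(k,"rotvec from now",np.degrees((t*q0.inv()).as_rotvec()),"from nat",np.degrees((t*nat.inv()).magnitude()))
    print(t.as_matrix()[:,1])
a=HC.apply([0,0,1])
for sg in(.04,.12): print("TCP for grasp at",sg,M+a*(sg-.008), "shift",M+a*(sg-.008)-s["tcp_pos"])
# side camera row/col bias from holder (z known), then lid
T=lambda uv:px(uv,7,312,168); S=lambda uv:px(uv,7,240,158,385)
Tb=lambda uv:px(uv,3.6,172,160); Sb=lambda uv:px(uv,3.6,215,200,396)
tr=[[*p,.0035] for p in [[-.05,.07],[-.05,.03],[-.05,-.01],[-.01,-.05],[.03,-.05],[.07,-.05]]]+[[-.05,-.05,0]]
L=np.array(tr); pt=Tb([[102,236],[151,242],[202,250],[254,211],[258,165],[261,117],[253,254]]); ps=Sb([[626,279],[637,241],[648,205],[614,147],[574,124],[533,101],[653,170]])
def f(v):
    x,y,yaw,cx,lx,ly,lz,lyaw,bu,bv=v; H=R.from_euler("Z",yaw);o=np.array([x,y,0]);b=[bu,bv]
    A=H.apply([[.06,.05,.01],[.06,-.05,.01],[-.06,-.05,.01],[-.06,.05,.01]])+o
    C=R.from_euler("Y",-np.pi/6)
    B=H.apply(C.apply([[.014,.014,.078],[.014,-.014,.078],[-.014,-.014,.078],[-.014,.014,.078]])+[cx,0,.1])+o
    l=(R.from_euler("Z",lyaw)*C).apply(L)+[lx,ly,lz]
    return np.r_[(proj("top",A)-T([[122,62],[342,124],[270,390],[45,327]])).ravel(),(proj("top",B)-T([[158,318],[233,330],[215,393],[147,375]])).ravel(),(proj("side",A[[2,1]])+b-S([[705,290],[492,235]])).ravel(),(proj("side",B)+b-S([[648,103],[670,70],[713,103],[688,137]])).ravel(),(proj("top",l)-pt).ravel(),(proj("side",l)+b-ps).ravel()]
r=least_squares(f,[.58,-.14,-.25,0,.53,.18,.105,-.1,0,0],loss="soft_l1");v=r.x
H=R.from_euler("Z",v[2]);print("mouth",H.apply([v[3],0,.1])+[v[0],v[1],0],"yaw",v[2],"lid",v[4:8],"bias",v[8:],"rms",np.sqrt(np.mean(f(v)**2)))
E
```

```text
tool now
 [[-0.9608  0.2772 -0.0002]
 [ 0.2772  0.9608 -0.0009]
 [-0.     -0.0009 -1.    ]]
nat
 [[ 0.2435  0.9699 -0.0009]
 [ 0.9699 -0.2435  0.0002]
 [-0.     -0.0009 -1.    ]]
0 rotvec from now [  44.5452  -12.282  -172.426 ] from nat 94.26919521629826
[-0.251 -0.968  0.   ]
1 rotvec from now [ 16.4391 -28.8352 -86.2324] from nat 30.056912420610047
[ 0.8383 -0.2174  0.5   ]
2 rotvec from now [ -7.8728 -28.9484   1.5352] from nat 93.43987848270073
[0.251 0.968 0.   ]
3 rotvec from now [-28.9433 -16.498   89.2707] from nat 179.57163082504331
[-0.8383  0.2174 -0.5   ]
TCP for grasp at 0.04 [ 0.543  -0.1365  0.1277] shift [ 0.3837 -0.6888 -0.1142]
TCP for grasp at 0.12 [ 0.5043 -0.1264  0.197 ] shift [ 0.345  -0.6787 -0.0449]
mouth [ 0.558  -0.1411  0.1   ] yaw -0.2544261943285467 lid [ 0.5309  0.1774  0.1075 -0.1036] bias [-0.5121  1.2844] rms 0.3451447955283532
```

```bash
python3 -m creep '[[[0.085,0.048,-0.054,0.014,1.3,-2.3,-6.9],[0.085,0.094,-0.109,0.026,2.6,-4.6,-13.8],[0.085,0.143,-0.17,0.038,4.1,-7.2,-21.5],[0.085,0.182,-0.224,0.045,5.4,-9.5,-28.5],[0.085,0.222,-0.285,0.049,6.9,-12.1,-36.2],[0.085,0.252,-0.34,0.047,8.2,-14.4,-43.1],[0.085,0.277,-0.394,0.042,9.5,-16.7,-50],[0.085,0.3,-0.455,0.03,11,-19.3,-57.8],[0.085,0.315,-0.509,0.016,12.3,-21.6,-64.7],[0.085,0.327,-0.564,-0.002,13.6,-23.9,-71.6],[0.085,0.337,-0.625,-0.024,15.1,-26.5,-79.3],[0.085,0.3445,-0.679,-0.045,16.4,-28.8,-86.2],[0.085,0.3445,-0.679,-0.045,16.4,-28.8,-86.2],[0.085,0.3445,-0.679,-0.045,16.4,-28.8,-86.2],[0.085,0.3445,-0.679,-0.045,16.4,-28.8,-86.2],[0.085,0.3445,-0.679,-0.045,16.4,-28.8,-86.2]]]'
cat >> h.py <<'E'
M=np.array([.558,-.141,.1]); HC=R.from_euler("Z",-.2544)*R.from_euler("Y",-np.pi/6)
LR=R.from_euler("Z",-.1036)*R.from_euler("Y",-np.pi/6); LO=np.array([.5309,.1774,.1075])
def report(target=None,A=None):
    from workcell import arm
    s=arm.sense();q=Q(s["orientation"]);print("t",s["t"],"tcp",s["tcp_pos"],"q",s["q"],"F",s["ft_force"],"w",s["grip_width"],"gf",s["grip_force"])
    if target is not None: print("shift",target-s["tcp_pos"],"turn",np.degrees((A*q.inv()).as_rotvec()))
    return s,q
E
python3 - <<'E'
from h import *
from workcell import arm
a=HC.apply([0,0,1]); s,q=report(M+a*.032,tools(HC)[1]); print(q.as_matrix())
P=arm.snapshot("top")["frame"];S=arm.snapshot("side")["frame"]
f=lambda im,x,y:cv2.resize(im[y:y+90,x:x+90,::-1],None,fx=4.4,fy=4.4,interpolation=cv2.INTER_CUBIC)
cv2.imwrite("pics/pre.png",np.hstack([f(P,290,155),f(S,230,120)]))
E
```

```text
t: 2.1
tcp_pos: [0.5241, -0.1318, 0.2312]
orientation: [0.183, 0.769, 0.595, 0.141]
ft_force: [0.4, -0.2, -1.2]
grip_width: 0.085
grip_force: 0.0
t 2.1 tcp [ 0.5241 -0.1318  0.2312] q [ 0.1209  0.5562  0.072   2.1199 -0.8616  0.0011  0.7807] F [ 0.4119 -0.2077 -1.2167] w 0.08504231184477887 gf 0.0
shift [ 0.0184 -0.0052 -0.1035] turn [-0.7624 -3.1287 -0.0258]
[[ 0.2512  0.8642  0.4359]
 [ 0.9679 -0.2239 -0.1139]
 [-0.0009  0.4506 -0.8927]]
```

View pics/pre.png

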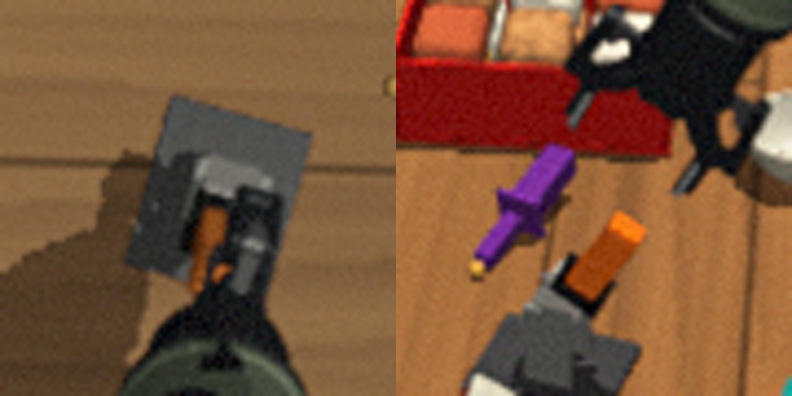

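The crop shows the gripper on axis above the orange grip but not fully tilted. j6 sits at its 0 limit, 3° short of the 30° lean. I need the flipped wrist branch (j5≈π), so I'll go up, straighten, and test the sign of j5.

```bash
python3 -m creep '[[[0.085,0.0,0,0.04,1.5,6,0],[0.085,0.01,0,0.08,3,12,0],[0.085,0.02,0,0.12,4.5,18,0],[0.085,0.03,0,0.13,6,24,0],[0.085,0.04,0,0.13,7.5,29,0],[0.085,0.04,0,0.13,7.5,29,0],[0.085,0.04,0,0.13,7.5,29,0]]]'; python3 - <<'E'
from h import *
s,q=report();print(q.as_matrix())
f=np.array([.436,-.114,-.893])
for th in(30,90,135,180): print(th,-f*th)
E
```

```text
t: 3.08
tcp_pos: [0.5642, -0.1329, 0.3614]
orientation: [-0.02, 0.791, 0.611, -0.02]
ft_force: [-0.2, -0.4, -1.6]
grip_width: 0.0853
grip_force: 0.0
t 3.075 tcp [ 0.5642 -0.1329  0.3614] q [-0.1373  0.7442  0.7768  1.1769 -0.4769  1.4585  0.3186] F [-0.2397 -0.4498 -1.642 ] w 0.0852598073829943 gf 0.0
[[ 0.2534  0.9657 -0.0574]
 [ 0.9673 -0.2534  0.0074]
 [-0.0074 -0.0574 -0.9983]]
30 [-13.08   3.42  26.79]
90 [-39.24  10.26  80.37]
135 [-58.86   15.39  120.555]
180 [-78.48  20.52 160.74]
```

```bash
cat > k.py <<'E'
from h import *
import itertools
D=[([-1.33165352,.70702333,-.02762434,1.48492915,.02199609,.95088021,-.07553177],[.15930613,.55227279,.24188959],[0,.139975,.990155,-.000466]),
([.1209,.5562,.072,2.1199,-.8616,.0011,.7807],[.5241,-.1318,.2312],[.183,.769,.595,.141]),
([-.1373,.7442,.7768,1.1769,-.4769,1.4585,.3186],[.5642,-.1329,.3614],[-.02,.791,.611,-.02])]
def fk(q,p,S):
    z=lambda a:R.from_euler("Z",a); y=lambda a:R.from_euler("Y",a); e=np.array
    A=z(S[0]*q[0]); x=e([0,0,p[0]]); A=A*y(q[1]); x=x+A.apply([p[4],0,p[1]]) 
    A=A*z(S[1]*q[2])*y(q[3]); x=x+A.apply([p[5],0,p[2]])
    A=A*z(S[2]*q[4])*y(q[5]); x=x+A.apply([p[6],0,p[3]]); A=A*z(S[3]*q[6])
    return x,A
E
python3 - <<'E'
from k import *
best=[]
for S in itertools.product([1,-1],repeat=4):
    def f(v):
        o=[]
        for q,x,w in D:
            X,A=fk(q,v[:7],S); o+=list((X-x)*10)+list((A*R.from_rotvec([0,0,v[7]])*Q(np.array(w)).inv()).as_rotvec())
        return np.array(o)
    for t0 in(0,1.57,3.1,-1.57):
        r=least_squares(f,[.3,.4,.4,.25,0,0,0,t0]);best.append((r.cost,S,r.x))
best.sort(key=lambda b:b[0])
for b in best[:3]:print(b)
E
```

```text
(np.float64(0.05613108495630766), (-1, -1, -1, -1), array([ 0.2359,  0.6095,  0.3057,  0.3849, -0.1459, -0.0149, -0.0313,
        1.5705]))
(np.float64(0.05613108495630787), (-1, -1, -1, -1), array([ 0.2359,  0.6095,  0.3057,  0.3849, -0.1459, -0.0149, -0.0313,
        1.5705]))
(np.float64(0.05613108495630799), (-1, -1, -1, -1), array([ 0.2359,  0.6095,  0.3057,  0.3849, -0.1459, -0.0149, -0.0313,
        1.5705]))
```

```bash
python3 - <<'E'
from k import *
S=(-1,)*4
def fk2(q,p):
    z=lambda a:R.from_euler("Z",a); y=lambda a:R.from_euler("Y",a)
    A=z(-q[0]); x=np.array([0,0,p[0]]); A=A*y(q[1]);x=x+A.apply([p[4],p[7],p[1]])
    A=A*z(-q[2]); A=A*y(q[3]);x=x+A.apply([p[5],p[8],p[2]])
    A=A*z(-q[4])*y(q[5]);x=x+A.apply([p[6],p[9],p[3]]);return x,A*z(-q[6]+np.pi/2)
for q,x,w in D: print("rot err deg",np.degrees((fk2(q,np.zeros(10))[1]*Q(np.array(w)).inv()).as_rotvec()))
def f(v,reg=.02): return np.r_[np.ravel([fk2(q,v)[0]-x for q,x,w in D]),reg*v[4:]]
r=least_squares(f,[.3,.4,.4,.25]+[0]*6);print(r.x,"res",f(r.x)[:9])
r=least_squares(lambda v:f(np.r_[v,[0]*6]),[.3,.4,.4,.25]);print(r.x,"res",r.fun[:9])
E
```

```text
rot err deg [ 0.001   0.0064 -0.    ]
rot err deg [-0.0065 -0.043   0.001 ]
rot err deg [ 0.0118  0.0748 -0.0558]
[ 0.3122  0.5221  0.29    0.299  -0.0012 -0.     -0.     -0.01   -0.0215
 -0.0005] res [-0.  0.  0.  0.  0. -0. -0. -0. -0.]
[0.4002 0.4755 0.3207 0.3306] res [-0.033   0.0029  0.0026  0.0091  0.027  -0.0086  0.0008  0.0065  0.006 ]
```

```bash
cat > ik.py <<'E'
from h import *
P=np.array([.3122,.5221,.29,.299,-.0012,0,0,-.01,-.0215,-.0005])
LO_=np.array([-2.71,-.32,-1.57,0,-1.46,0,-2.83]);HI_=np.array([2.71,2.16,1.52,2.45,4.6,2.02,2.83])
def fk2(q,p=P):
    z=lambda a:R.from_euler("Z",a); y=lambda a:R.from_euler("Y",a)
    A=z(-q[0]); x=np.array([0,0,p[0]]); A=A*y(q[1]);x=x+A.apply([p[4],p[7],p[1]])
    A=A*z(-q[2])*y(q[3]);x=x+A.apply([p[5],p[8],p[2]])
    A=A*z(-q[4])*y(q[5]);x=x+A.apply([p[6],p[9],p[3]]);return x,A*z(-q[6]+np.pi/2)
def ik(x,A,q0,reg=1e-3):
    f=lambda q:np.r_[(fk2(q)[0]-x)*5,(fk2(q)[1]*A.inv()).as_rotvec(),reg*(q-q0)]
    r=least_squares(f,np.clip(q0,LO_+1e-3,HI_-1e-3),bounds=(LO_,HI_),max_nfev=60); return r.x,np.abs(r.fun[:6]).max()
E
cat > t.py <<'E'
from ik import *
rng=np.random.default_rng(0)
q=np.array([-.1373,.7442,.7768,1.1769,-.4769,1.4585,.3186])
a=HC.apply([0,0,1]); n=LR.apply([0,0,1])
lp=lambda p,d:LO+LR.apply(p)+n*d
for k in range(4):
    A=tools(HC)[k]; B=tools(LR)[k]
    print("choice",k)
    for nm,x,T in[("grasp",M+a*.032,A),("lift",M+a*.13,A),("start",lp([-.05,.095,0],.105),B),("corner",lp([-.05,-.05,0],.105),B),("end",lp([.09,-.05,0],.105),B)]:
        c=[]
        for i in range(14):
            s,e=ik(x,T,q if i==0 else rng.uniform(LO_,HI_))
            if e<.004: c.append((np.abs(s-q).max(),s,np.minimum(s-LO_,HI_-s).min()))
        c.sort(key=lambda c:c[0]); print(nm,len(c),[ (c_[1].round(2).tolist(),round(c_[2],2)) for c_ in c[:2]])
E
time python3 t.py
```

```text
choice 0
grasp 3 [([0.54, 0.88, -0.68, 2.21, 2.19, 0.66, 2.52], np.float64(0.24)), ([0.35, 0.82, -0.33, 2.22, 2.53, 0.48, 2.14], np.float64(0.23))]
lift 7 [([0.37, 0.58, -0.35, 2.29, 2.31, 0.35, 2.31], np.float64(0.16)), ([0.19, 0.57, -0.05, 2.3, 2.83, 0.26, 1.79], np.float64(0.15))]
start 8 [([-0.35, 0.86, -0.96, 2.14, 1.58, 1.13, 2.27], np.float64(0.31)), ([-0.36, 0.85, -0.93, 2.14, 1.58, 1.1, 2.27], np.float64(0.31))]
corner 0 []
end 10 [([-0.82, 0.68, 0.74, 2.06, -1.44, 0.23, -0.61], np.float64(0.02)), ([-0.76, 0.65, 0.61, 2.06, -1.32, 0.14, -0.73], np.float64(0.14))]
choice 1
grasp 9 [([0.8, 1.19, -1.39, 2.2, 1.9, 1.26, -1.77], np.float64(0.18)), ([0.78, 1.14, -1.31, 2.2, 1.92, 1.18, -1.81], np.float64(0.25))]
lift 10 [([0.8, 0.83, -1.25, 2.28, 1.76, 0.94, -1.85], np.float64(0.17)), ([0.73, 0.74, -1.03, 2.28, 1.83, 0.76, -1.92], np.float64(0.17))]
start 5 [([-0.25, 0.98, -1.22, 2.14, 1.58, 1.38, -2.42], np.float64(0.31)), ([-0.39, 0.82, -0.85, 2.14, 1.58, 1.04, -2.45], np.float64(0.31))]
corner 0 []
end 8 [([-0.83, 0.69, 0.75, 2.06, -1.46, 0.25, 0.97], np.float64(0.0)), ([-0.68,
[... 548 characters left out ...]
3], np.float64(0.07)), ([-0.68, 0.61, 0.46, 2.06, -0.62, 0.05, 1.72], np.float64(0.05))]
choice 3
grasp 6 [([0.81, 1.23, -1.47, 2.2, 1.89, 1.35, 1.41], np.float64(0.1)), ([0.79, 1.16, -1.35, 2.2, 1.91, 1.22, 1.36], np.float64(0.22))]
lift 8 [([0.84, 0.92, -1.41, 2.28, 1.71, 1.1, 1.34], np.float64(0.16)), ([0.74, 0.75, -1.06, 2.28, 1.82, 0.78, 1.24], np.float64(0.17))]
start 5 [([-0.4, 0.82, -0.85, 2.14, 1.58, 1.03, 0.69], np.float64(0.31)), ([-0.63, 0.72, -0.4, 2.15, 1.6, 0.69, 0.65], np.float64(0.3))]
corner 0 []
end 13 [([-0.21, 0.58, -0.34, 2.04, 1.43, 0.45, 1.28], np.float64(0.41)), ([-0.11, 0.6, -0.5, 2.04, 1.45, 0.55, 1.27], np.float64(0.41))]
real	0m49.275s
user	0m49.822s
sys	0m0.104s
```

The model says the arm can't hold the tool along the lid normal at the seam corner. Instead I'll keep the tool vertical, close on the grip's lateral faces (tool y = cradle y), and let the grip lean 30° between the pads. I'm checking that this is reachable.

```bash
cat > t.py <<'E'
from ik import *
SG=.045
def tool(A,k,beta): # tool pitched beta(deg) outward from vertical, presser attitude A (30 lean)
    return A*R.from_euler("Y",30-beta,degrees=True)*R.from_euler("Z",180*k,degrees=True)*R.from_matrix(np.diag([1.,-1,-1]))
def tcp(o,A,T): return o+A.apply([0,0,SG])+T.apply([0,0,.008])
if __name__=="__main__":
    q=np.array([-.1373,.7442,.7768,1.1769,-.4769,1.4585,.3186])
    for beta in(0,10):
      for k in(0,1):
        A=tool(HC,k,beta);B=tool(LR,k,beta);print("beta",beta,"k",k,"y",A.as_matrix()[:,1])
        n=LR.apply([0,0,1]);a=HC.apply([0,0,1]); g=q.copy();g[4]=0;g[2]=0;g[6]=1.5 if k else -1.5
        for nm,o,H,T in[("pre",M+a*.11,HC,A),("grasp",M,HC,A)]+[(m,LO+LR.apply(p)+n*.0735,LR,B) for m,p in [("start",[-.05,.095,0]),("corner",[-.05,-.05,0]),("end",[.09,-.05,0])]]:
            x=tcp(o,H,T); s,e=ik(x,T,g); print(nm,x,s.round(2),"err",round(e,4),"margin",round(np.minimum(s-LO_,HI_-s).min(),2))
            if e<.004:g=s
E
python3 t.py
```

```text
beta 0 k 0 y [-0.2517 -0.9678 -0.    ]
pre [ 0.483  -0.1215  0.2262] [ 0.12  0.62  0.11  1.78 -0.1   0.74 -1.54] err 0.0 margin 0.67
grasp [ 0.5362 -0.1353  0.131 ] [ 0.14  0.83  0.09  1.7  -0.11  0.62 -1.53] err 0.0 margin 0.62
start [0.4387 0.2825 0.1771] [-0.73  0.73  0.17  1.77 -0.19  0.66 -2.12] err 0.0 margin 0.66
corner [0.4237 0.1383 0.1771] [-0.45  0.64  0.11  2.02 -0.14  0.49 -1.91] err 0.0 margin 0.43
end [0.5443 0.1257 0.2471] [-0.36  0.68  0.14  1.54 -0.11  0.93 -1.86] err 0.0 margin 0.91
beta 0 k 1 y [0.2517 0.9678 0.    ]
pre [ 0.483  -0.1215  0.2262] [ 0.15  0.62  0.06  1.78 -0.05  0.74  1.55] err 0.0 margin 0.67
grasp [ 0.5362 -0.1353  0.131 ] [ 0.17  0.83  0.05  1.7  -0.06  0.62  1.56] err 0.0 margin 0.62
start [0.4387 0.2825 0.1771] [-0.7   0.73  0.13  1.77 -0.14  0.66  0.97] err 0.0 margin 0.66
corner [0.4237 0.1383 0.1771] [-0.43  0.64  0.07  2.02 -0.09  0.48  1.18] err 0.0 margin 0.43
end [0.5443 0.1257 0.2471] [-0.33  0.68  0.09  1.54 -0.07  0.93  1.25] err 0.0 margin 0.91
beta 10 k 0 y [-0.2517 -0.9678  0.    ]
pre [ 0.4843 -0.1218  0.2264] [ 0.11  0.56  0.1  
[... 222 characters left out ...]
argin 0.43
corner [0.4251 0.1381 0.1772] [-0.54  0.61  0.15  2.18  0.    0.21 -2.1 ] err 0.0 margin 0.21
end [0.5457 0.1256 0.2472] [-0.39  0.62  0.12  1.72 -0.    0.65 -1.97] err 0.0 margin 0.65
beta 10 k 1 y [0.2517 0.9678 0.    ]
pre [ 0.4843 -0.1218  0.2264] [ 0.14  0.56  0.05  1.96 -0.04  0.45  1.53] err 0.0 margin 0.45
grasp [ 0.5376 -0.1357  0.1311] [ 0.19  0.78 -0.    1.88  0.05  0.31  1.45] err 0.0 margin 0.31
start [0.4401 0.2824 0.1772] [-0.73  0.69  0.05  1.9   0.22  0.44  0.58] err 0.0 margin 0.44
corner [0.4251 0.1381 0.1772] [-0.47  0.6   0.04  2.17  0.32  0.22  0.72] err 0.0 margin 0.22
end [0.5457 0.1256 0.2472] [-0.27  0.61 -0.1   1.71  0.21  0.67  0.97] err 0.0 margin 0.67
```

```bash
python3 - <<'E'
from t import *
A=tool(HC,1,0); x=tcp(M,HC,A); report(x,A)
E
```

```text
t 3.075 tcp [ 0.5642 -0.1329  0.3614] q [-0.1373  0.7442  0.7768  1.1769 -0.4769  1.4585  0.3186] F [-0.2397 -0.4498 -1.642 ] w 0.0852598073829943 gf 0.0
shift [-0.028  -0.0025 -0.2304] turn [ 2.2539 -2.9183 90.0862]
```

```bash
python3 -m creep '[[[0.085,-0.004,0,-0.01,0.25,-0.32,10],[0.085,-0.008,0,-0.025,0.5,-0.65,20],[0.085,-0.012,-0.001,-0.04,0.75,-0.97,30],[0.085,-0.016,-0.001,-0.055,1,-1.3,40],[0.085,-0.02,-0.002,-0.07,1.25,-1.62,50],[0.085,-0.024,-0.002,-0.085,1.5,-1.94,60],[0.085,-0.028,-0.0025,-0.1,1.75,-2.27,70],[0.085,-0.028,-0.0025,-0.115,2,-2.6,80],[0.085,-0.028,-0.0025,-0.13,2.25,-2.92,90],[0.085,-0.028,-0.0025,-0.13,2.25,-2.92,90],[0.085,-0.028,-0.0025,-0.13,2.25,-2.92,90]]]'; python3 - <<'E'
from t import *
A=tool(HC,1,0); x=tcp(M,HC,A); s,q=report(x,A)
from workcell import arm
P=arm.snapshot("top")["frame"];S=arm.snapshot("side")["frame"]
f=lambda im,x,y:cv2.resize(im[y:y+90,x:x+90,::-1],None,fx=4.4,fy=4.4,interpolation=cv2.INTER_CUBIC)
cv2.imwrite("pics/pre2.png",np.hstack([f(P,290,155),f(S,230,120)]))
E
```

```text
t: 4.45
tcp_pos: [0.536, -0.1342, 0.2319]
orientation: [-0.003, 0.128, 0.992, 0.001]
ft_force: [0.2, -0.1, 0.3]
grip_width: 0.085
grip_force: 0.0
t 4.45 tcp [ 0.536  -0.1342  0.2319] q [ 0.0485  0.7046  0.2712  1.583  -0.2268  0.8907  1.7165] F [ 0.2207 -0.0993  0.2922] w 0.08500388276798661 gf 0.0
shift [ 0.0002 -0.0011 -0.1009] turn [-0.1549 -0.2897  0.1295]
```

View pics/pre2.png

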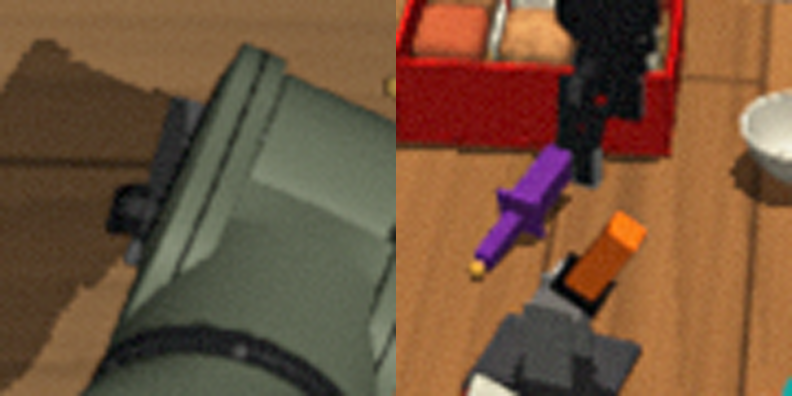

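The arm is directly above the grip, with the fingers either side of the tube plane. Descending and closing.

```bash
python3 -m creep '[[[0.085,0,-0.001,-0.03,-0.15,-0.3,0.1],[0.085,0,-0.001,-0.06,-0.15,-0.3,0.1],[0.085,0,-0.001,-0.085,-0.15,-0.3,0.1],[0.085,0,-0.001,-0.101,-0.15,-0.3,0.1],[0.085,0,-0.001,-0.101,-0.15,-0.3,0.1],[0.05,0,-0.001,-0.101,-0.15,-0.3,0.1],[0.04,0,-0.001,-0.101,-0.15,-0.3,0.1],[0.035,0,-0.001,-0.101,-0.15,-0.3,0.1],[0.03,0,-0.001,-0.101,-0.15,-0.3,0.1],[0,0,-0.001,-0.101,-0.15,-0.3,0.1],[0,0,-0.001,-0.101,-0.15,-0.3,0.1],[0,0,-0.001,-0.101,-0.15,-0.3,0.1],[0,0,-0.001,-0.101,-0.15,-0.3,0.1]]]'; python3 - <<'E'
from t import *
A=tool(HC,1,0); x=tcp(M,HC,A); s,q=report(x,A)
print(HC.apply([0,0,1]))
E
```

```text
t: 6.18
tcp_pos: [0.5363, -0.135, 0.1308]
orientation: [0.0, 0.125, 0.992, 0.001]
ft_force: [-1.9, 0.3, 6.2]
grip_width: 0.0276
grip_force: 58.8
t 6.175 tcp [ 0.5363 -0.135   0.1308] q [ 0.0796  0.8425  0.2134  1.6978 -0.2736  0.6308  1.7658] F [-1.8742  0.321   6.2034] w 0.027605815737524193 gf 58.77464711666107
shift [-0.0001 -0.0003  0.0002] turn [-0.076   0.01   -0.2101]
[-0.4839  0.1258  0.866 ]
```

```bash
python3 -m creep '[[[0,-0.0048,0.0013,0.0087,0,0,0],[0,-0.0097,0.0025,0.0173,0,0,0],[0,-0.0145,0.0038,0.026,0,0,0],[0,-0.0194,0.005,0.0346,0,0,0],[0,-0.0242,0.0063,0.0433,0,0,0],[0,-0.029,0.0075,0.052,0,0,0],[0,-0.0339,0.0088,0.0606,0,0,0],[0,-0.0387,0.01,0.0693,0,0,0],[0,-0.0436,0.0113,0.078,0,0,0],[0,-0.0484,0.0126,0.0866,0,0,0],[0,-0.055,0.03,0.125,0,0,0],[0,-0.055,0.05,0.15,0,0,0],[0,-0.055,0.05,0.15,0,0,0],[0,-0.055,0.05,0.15,0,0,0]]]'; python3 - <<'E'
from t import *
from workcell import arm
s,q=report()
T=tool(HC,1,0); o=s["tcp_pos"]-q.apply([0,0,.008])
Ap=q*T.inv()*HC; o=o-Ap.apply([0,0,SG])
ball=o+Ap.apply([0,0,-.0775]); print("pred origin",o,"ball",ball)
pts=np.array([ball,o,o+Ap.apply([0,0,.078])])
ims=[]
for n in("top","side"):
    im=arm.snapshot(n)["frame"][:,:,::-1].copy(); p=proj(n,pts)+([0,0] if n=="top" else [-.51,1.28])
    print(n,p); 
    x,y=(p[1]-[40,40]).astype(int);x0,y0=max(x,0),max(y,0);print("crop",x0,y0)
    ims.append(cv2.resize(im[y0:y0+80,x0:x0+80],None,fx=5,fy=5,interpolation=cv2.INTER_CUBIC))
cv2.imwrite("pics/held.png",np.hstack(ims))
E
```

```text
t: 7.92
tcp_pos: [0.4809, -0.0853, 0.2801]
orientation: [-0.0, 0.125, 0.992, 0.001]
ft_force: [-0.7, -0.0, -1.7]
grip_width: 0.0276
grip_force: 59.8
t 7.925 tcp [ 0.4809 -0.0853  0.2801] q [-0.0662  0.5494  0.3067  1.7334 -0.2055  0.8913  1.6481] F [-0.6648 -0.0424 -1.6652] w 0.02757400942546323 gf 59.810428619384766
pred origin [ 0.5027 -0.0908  0.2491] ball [ 0.5402 -0.1003  0.182 ]
top [[327.2684 210.0088]
 [324.8973 223.75  ]
 [322.1964 239.3384]]
crop 284 183
side [[274.8488 174.0808]
 [286.295  159.7937]
 [298.6266 144.4193]]
crop 246 119
```

View pics/held.png

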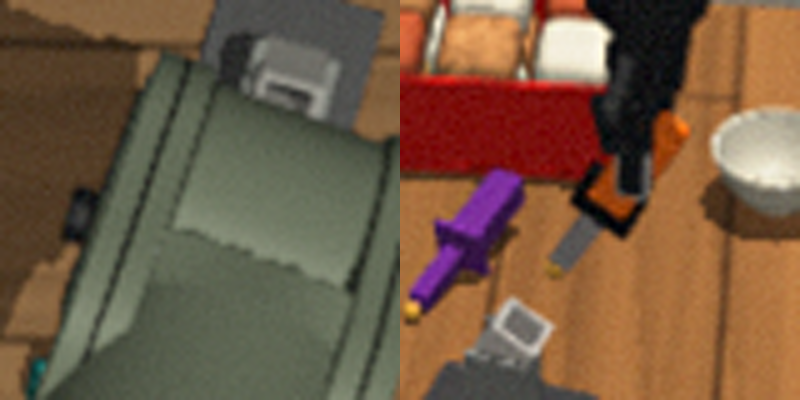

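The held presser matches prediction: the ball is at side image px (276.5,173.3), the collar at (285.9,159.9), and the tube mouth shows empty at about (270,185). Next is hovering above seam_start, square to the lid.

```bash
cat >> t.py <<'E'
GR=tool(HC,1,0).inv()*HC   # presser attitude in tool
B=tool(LR,1,0); NRM=LR.apply([0,0,1])
def lidtcp(p,d): return tcp(LO+LR.apply(p)+NRM*d,LR,B)
def favg(n=8):
    from workcell import arm
    F=[]
    for _ in range(n): arm.snapshot("side"); F.append(arm.sense()["ft_force"])
    F=np.array(F); print("F mean",F.mean(0),"sd",F.std(0),"Fn",F.mean(0)@NRM); return F.mean(0)
E
python3 - <<'E'
from t import *
s,q=report(lidtcp([-.05,.095,0],.0975),B); print("normal",NRM,"lid x",LR.apply([1,0,0]),"lid y",LR.apply([0,1,0]))
E
```

```text
t 8.025 tcp [ 0.4809 -0.0855  0.2798] q [-0.0657  0.55    0.3067  1.7333 -0.2056  0.8915  1.648 ] F [ 0.077  -0.3551 -1.4601] w 0.02713384138091394 gf 59.80874955654144
shift [-0.0541  0.3692 -0.0819] turn [-0.0698 -0.0862  8.4641]
normal [-0.4973  0.0517  0.866 ] lid x [ 0.8614 -0.0896  0.5   ] lid y [0.1034 0.9946 0.    ]
```

```bash
python3 -m creep '[[[0,-0.01,0.045,0,0,0,1],[0,-0.02,0.09,0,0,0,2],[0,-0.03,0.14,0,0,0,3.5],[0,-0.04,0.19,0,0,0,5],[0,-0.05,0.24,0,0,0,6.5],[0,-0.054,0.29,0,-0.05,-0.08,8],[0,-0.054,0.34,-0.015,-0.07,-0.09,8.46],[0,-0.054,0.3692,-0.04,-0.07,-0.09,8.46],[0,-0.054,0.3692,-0.07,-0.07,-0.09,8.46],[0,-0.054,0.3692,-0.082,-0.07,-0.09,8.46],[0,-0.054,0.3692,-0.082,-0.07,-0.09,8.46],[0,-0.054,0.3692,-0.082,-0.07,-0.09,8.46],[0,-0.054,0.3692,-0.082,-0.07,-0.09,8.46]]]'; python3 - <<'E'
from t import *
favg(); s,q=report(lidtcp([-.05,.095,0],.0775),B)
from workcell import arm
Ap=q*GR; o=s["tcp_pos"]-q.apply([0,0,.008])-Ap.apply([0,0,SG]); ball=o-Ap.apply([0,0,.0775])
ims=[]
for n in("top","side"):
    im=arm.snapshot(n)["frame"][:,:,::-1]; print(n,proj(n,[ball,ball-.02*NRM])+([0,0] if n=="top" else [-.51,1.28]))
    x,y=(172,160) if n=="top" else (215,200)
    ims.append(cv2.resize(im[y:y+100,x:x+110],None,fx=3.6,fy=3.6,interpolation=cv2.INTER_CUBIC))
cv2.imwrite("pics/hover.png",np.hstack(ims))
E
```

```text
t: 9.65
tcp_pos: [0.4276, 0.2843, 0.1993]
orientation: [0.001, 0.052, 0.999, 0.001]
ft_force: [-0.1, 0.1, -2.6]
grip_width: 0.0273
grip_force: 60.0
F mean [-0.1585  0.135  -1.9257] sd [0.6298 0.7513 0.5396] Fn -1.58191988540513
t 10.05 tcp [0.4272 0.2843 0.1985] q [-0.793   0.6937  0.2618  1.7746 -0.2574  0.7055  1.0758] F [-1.1922  0.4772 -2.0318] w 0.027361549195656712 gf 59.999130964279175
shift [ 0.0095 -0.0016 -0.0179] turn [-0.0196  0.0748 -0.0468]
top [[189.3409 226.5775]
 [191.1968 223.184 ]]
side [[279.7589 280.2149]
 [276.2654 283.6118]]
```

View pics/hover.png

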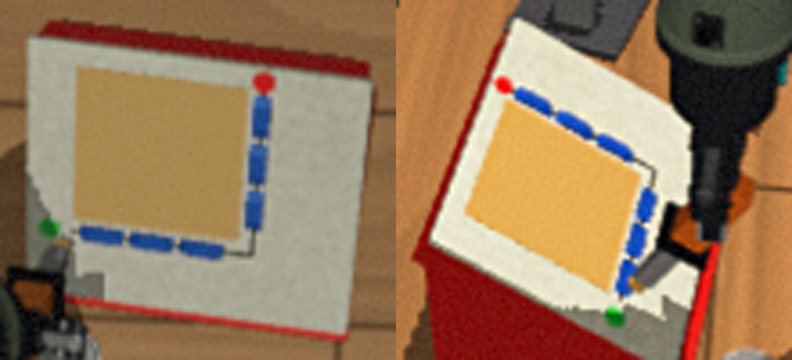

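The ball sits over seam_start at top px (189,227) and side px (281,279), matching prediction. Lowering to near contact and feeling for the lid.

```bash
python3 -m creep '[[[0,0.003,-0.0005,-0.0057,0,0.07,-0.05],[0,0.006,-0.001,-0.0113,0,0.07,-0.05],[0,0.009,-0.0015,-0.017,0,0.07,-0.05],[0,0.009,-0.0015,-0.017,0,0.07,-0.05],[0,0.009,-0.0015,-0.017,0,0.07,-0.05]]]' | head -2; python3 -c "
from t import *
favg(16);report(lidtcp([-.05,.095,0],.0775),B)"
python3 -m creep '[[[0,0.0005,0,-0.001,0,0,0],[0,0.001,-0.0001,-0.0017,0,0,0],[0,0.001,-0.0001,-0.0017,0,0,0]]]' | head -2; python3 -c "
from t import *
favg(16);report(lidtcp([-.05,.095,0],.0735),B)"
python3 -m creep '[[[0,0.0005,0,-0.001,0,0,0],[0,0.001,-0.0001,-0.0017,0,0,0],[0,0.001,-0.0001,-0.0017,0,0,0]]]' | head -2; python3 -c "
from t import *
favg(16);report(lidtcp([-.05,.095,0],.0735),B)"
```

```text
t: 10.78
tcp_pos: [0.4363, 0.2827, 0.1815]
F mean [-0.278  -0.0708 -1.9503] sd [0.3403 0.5223 0.3411] Fn -1.5544507892425978
t 11.575 tcp [0.4362 0.2827 0.1815] q [-0.7711  0.7274  0.2491  1.7701 -0.2652  0.6767  1.0923] F [-0.6826 -0.4558 -1.89  ] w 0.027331261027121093 gf 60.07535934448242
shift [ 0.0005 -0.     -0.0009] turn [-0.0176  0.0028  0.0048]
t: 11.95
tcp_pos: [0.4373, 0.2827, 0.1797]
F mean [-0.698   0.4941 -0.9897] sd [0.6357 0.447  0.4314] Fn -0.48442447538541344
t 12.75 tcp [0.4372 0.2827 0.1798] q [-0.769   0.7309  0.2478  1.7692 -0.2659  0.674   1.0939] F [-0.4234  0.8605 -1.6098] w 0.027545540214027518 gf 60.17241418361664
shift [ 0.0015 -0.0002 -0.0027] turn [-0.0201  0.0046  0.003 ]
t: 13.12
tcp_pos: [0.4383, 0.2826, 0.178]
F mean [-0.9851  0.4797 -1.1431] sd [0.6842 0.4363 0.3863] Fn -0.4752283758863305
t 13.925 tcp [0.4382 0.2826 0.1781] q [-0.7669  0.7344  0.2467  1.7683 -0.2665  0.6713  1.0955] F [-2.2824  0.5237 -0.6859] w 0.027575592701994202 gf 60.29065489768982
shift [ 0.0005 -0.0001 -0.001 ] turn [-0.0169  0.0046  0.0031]
```

```bash
python3 -m creep '[[[0,0.0005,0,-0.001,0,0,0],[0,0.001,-0.0001,-0.0017,0,0,0],[0,0.001,-0.0001,-0.0017,0,0,0]]]' | head -2; python3 -c "
from t import *
favg(24);report(lidtcp([-.05,.095,0],.073),B)
print('legs',LR.apply([0,-.145,0]),LR.apply([.14,0,0]))"
```

```text
t: 14.3
tcp_pos: [0.4393, 0.2825, 0.1763]
F mean [-1.1798  0.6724 -0.3875] sd [0.4971 0.4435 0.5731] Fn 0.2859216211191647
t 15.5 tcp [0.4393 0.2825 0.1764] q [-0.7648  0.7379  0.2454  1.7674 -0.2671  0.6687  1.097 ] F [-1.3546  1.0257 -0.6694] w 0.02755174559200676 gf 60.32541632652283
shift [-0.0003  0.      0.0003] turn [-0.0157  0.0049  0.0068]
legs [-0.015  -0.1442 -0.    ] [ 0.1206 -0.0125  0.07  ]
```

Contact gives 1.86 N, which is about 4.4 mm of plunger travel, as wanted. Leg 1 at about 5.6 cm/s.

```bash
python3 -m creep '[[[0,-0.0003,-0.003,0,0,0,0],[0,-0.0009,-0.009,0,0,0,0],[0,-0.0017,-0.0159,0,0,0,0],[0,-0.0024,-0.0229,0,0,0,0],[0,-0.0031,-0.0298,0,0,0,0],[0,-0.0038,-0.0368,0,0,0,0],[0,-0.0046,-0.0438,0,0,0,0],[0,-0.0053,-0.0507,0,0,0,0],[0,-0.006,-0.0577,0,0,0,0],[0,-0.0067,-0.0646,0,0,0,0],[0,-0.0074,-0.0716,0,0,0,0],[0,-0.0082,-0.0786,0,0,0,0],[0,-0.0089,-0.0855,0,0,0,0],[0,-0.0096,-0.0925,0,0,0,0],[0,-0.0103,-0.0995,0,0,0,0],[0,-0.0111,-0.1064,0,0,0,0],[0,-0.0118,-0.1134,0,0,0,0],[0,-0.0125,-0.1203,0,0,0,0],[0,-0.0132,-0.1273,0,0,0,0],[0,-0.0139,-0.1333,0,0,0,0]]]'; python3 -c "
from t import *
favg(16);report(lidtcp([-.05,-.05,0],.073),B)"
```

```text
t: 18.0
tcp_pos: [0.4253, 0.1487, 0.1764]
orientation: [0.0, 0.052, 0.999, 0.0]
ft_force: [-1.3, 0.7, 0.1]
grip_width: 0.0272
grip_force: 60.3
F mean [-1.275  -0.6069 -0.0742] sd [0.3206 0.6207 0.4409] Fn 0.5384631626375924
t 18.8 tcp [0.4253 0.1492 0.1764] q [-0.5166  0.6536  0.1872  2.0088 -0.2392  0.4995  1.3108] F [-1.1542  0.5538 -0.1959] w 0.027502592559868404 gf 60.32907843589783
shift [-0.0014 -0.011   0.0003] turn [-0.0213  0.0042 -0.0003]
```

```bash
python3 -m creep '[[[0,-0.0004,-0.004,0.0001,0,0,0],[0,-0.0009,-0.0085,0.0002,0,0,0],[0,-0.0012,-0.0111,0.0003,0,0,0],[0,-0.0012,-0.0111,0.0003,0,0,0],[0,0.0022,-0.0115,0.0023,0,0,0],[0,0.0083,-0.0121,0.0058,0,0,0],[0,0.0143,-0.0127,0.0093,0,0,0],[0,0.0203,-0.0133,0.0128,0,0,0],[0,0.0264,-0.014,0.0163,0,0,0],[0,0.0324,-0.0146,0.0198,0,0,0],[0,0.0384,-0.0152,0.0233,0,0,0],[0,0.0445,-0.0158,0.0268,0,0,0],[0,0.0505,-0.0165,0.0303,0,0,0],[0,0.0565,-0.0171,0.0338,0,0,0],[0,0.0625,-0.0177,0.0373,0,0,0],[0,0.0686,-0.0184,0.0408,0,0,0],[0,0.0746,-0.019,0.0443,0,0,0],[0,0.0806,-0.0196,0.0478,0,0,0],[0,0.0867,-0.0202,0.0513,0,0,0],[0,0.0915,-0.0207,0.0541,0,0,0]]]'; python3 -c "
from t import *
favg(16);report(lidtcp([.09,-.05,0],.073),B)"
```

```text
t: 21.3
tcp_pos: [0.5172, 0.1284, 0.2307]
orientation: [-0.0, 0.052, 0.999, 0.0]
ft_force: [-2.9, 0.2, -0.6]
grip_width: 0.0273
grip_force: 60.4
F mean [-0.4801 -0.0721  0.3048] sd [0.5521 0.5685 0.6127] Fn 0.4989914921080263
t 22.1 tcp [0.5168 0.1285 0.2305] q [-0.4237  0.6701  0.2236  1.6623 -0.1881  0.8301  1.3476] F [-0.4309  0.8045  0.7225] w 0.02737373681452218 gf 60.38938879966736
shift [ 0.0277 -0.0028  0.0162] turn [-0.0185  0.0046  0.0001]
```

```bash
python3 -m creep '[[[0,0.0034,-0.0004,0.002,0,0,0],[0,0.0095,-0.001,0.0055,0,0,0],[0,0.0155,-0.0016,0.009,0,0,0],[0,0.0215,-0.0022,0.0125,0,0,0],[0,0.0258,-0.0027,0.015,0,0,0],[0,0.0284,-0.003,0.0165,0,0,0],[0,0.0284,-0.003,0.0165,0,0,0],[0,0.0284,-0.003,0.0165,0,0,0]]]'; python3 -c "
from t import *
favg(8);report(lidtcp([.09,-.05,0],.073),B)"
python3 -m creep '[[[0,-0.004,0.0004,0.007,0,0,0],[0,-0.012,0.0012,0.021,0,0,0],[0,-0.025,0.0026,0.043,0,0,0],[0,-0.035,0.003,0.065,0,0,0],[0,-0.045,-0.02,0.08,0,0,-2],[0,-0.06,-0.06,0.085,0,0,-4],[0,-0.08,-0.11,0.085,0,0,-6],[0,-0.085,-0.16,0.085,0,0,-8.6],[0,-0.085,-0.2,0.085,0,0,-8.6],[0,-0.085,-0.2,0.085,0,0,-8.6],[0,-0.085,-0.2,0.085,0,0,-8.6]]]'
python3 - <<'E'
from t import *
from workcell import arm
A=tool(HC,1,0); a=HC.apply([0,0,1]); s,q=report(tcp(M+a*.10,HC,A),A)
Ap=q*GR; o=s["tcp_pos"]-q.apply([0,0,.008])-Ap.apply([0,0,SG]); ball=o-Ap.apply([0,0,.0775])
ims=[]
for n in("top","side"):
    im=arm.snapshot(n)["frame"][:,:,::-1]; print(n,proj(n,[ball+.0075*Ap.apply([0,0,1]),o])+([0,0] if n=="top" else [-.51,1.28]))
    x,y=(172,160) if n=="top" else (215,140)
    h=100 if n=="top" else 150
    c=cv2.resize(im[y:y+h,x:x+110],None,fx=3.6,fy=3.6,interpolation=cv2.INTER_CUBIC); ims.append(cv2.copyMakeBorder(c,0,540-c.shape[0],0,0,cv2.BORDER_CONSTANT))
cv2.imwrite("pics/after.png",np.hstack(ims))
E
```

```text
t: 23.1
tcp_pos: [0.5454, 0.1254, 0.2471]
orientation: [0.0, 0.052, 0.999, 0.0]
ft_force: [-0.5, -0.2, 0.2]
grip_width: 0.0275
grip_force: 60.4
F mean [ 0.0875 -0.1783  0.2907] sd [0.3857 0.2879 0.5235] Fn 0.1990121057075151
t 23.5 tcp [0.5453 0.1255 0.247 ] q [-0.4007  0.6898  0.2291  1.5405 -0.1814  0.932   1.3533] F [ 0.3966  0.2662 -0.6332] w 0.027173391712408082 gf 60.36762714385986
shift [-0.0007  0.0002 -0.0003] turn [-0.0191  0.0062  0.0025]
t: 24.88
tcp_pos: [0.4601, -0.074, 0.3325]
orientation: [0.0, 0.126, 0.992, 0.0]
ft_force: [0.6, -0.2, -2.2]
grip_width: 0.0272
grip_force: 60.3
t 24.875 tcp [ 0.4601 -0.074   0.3325] q [-0.0957  0.4507  0.3071  1.7045 -0.1572  1.01    1.5838] F [ 0.6259 -0.1875 -2.2335] w 0.027192262544905407 gf 60.32502293586731
shift [ 0.0278 -0.0488 -0.1149] turn [-0.0455  0.037  -0.0578]
top [[323.7896 218.5184]
 [321.2881 232.0375]]
side [[282.0975 162.1073]
 [292.9802 148.5001]]
```

View pics/after.png

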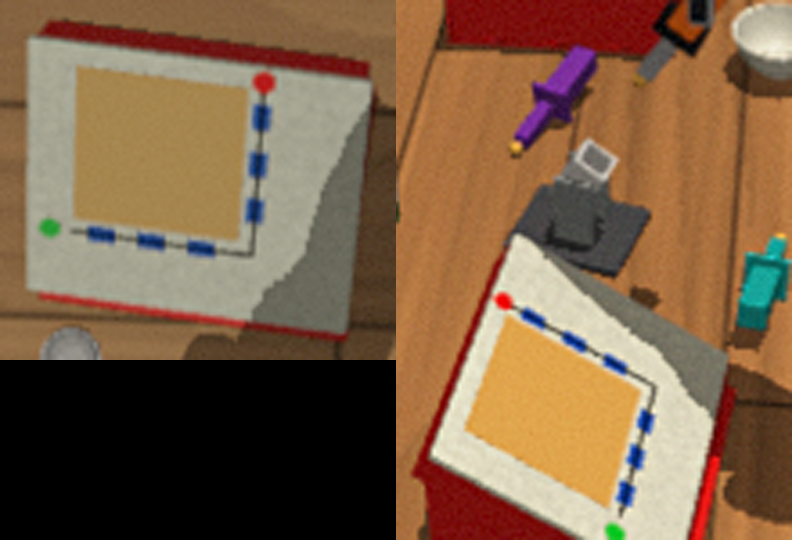

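All six blue sections now show the same shorter outline along the black seam, so they're sunk home. The presser is still straight in the hand, with the ball at side crop px (640,79). The mouth is at about (596,161). Now going back above the holder.

```bash
python3 -m creep '[[[0,0.012,-0.02,-0.01,0,0,0],[0,0.0278,-0.0488,-0.03,0,0,0],[0,0.0278,-0.0488,-0.06,0,0,0],[0,0.0278,-0.0488,-0.09,0,0,0],[0,0.0278,-0.0488,-0.1149,0,0,0],[0,0.0278,-0.0488,-0.1149,0,0,0],[0,0.0278,-0.0488,-0.1149,0,0,0]]]' | head -2
python3 - <<'E'
from t import *
A=tool(HC,1,0); a=HC.apply([0,0,1]); favg(6); s,q=report(np.array([.5363,-.135,.1310]),A)
d=np.array([.5363,-.135,.1310])-s["tcp_pos"]; print(d@a, d-a*(d@a))
E
```

```text
t: 25.85
tcp_pos: [0.4885, -0.123, 0.2181]
F mean [ 0.1081  0.2028 -2.0835] sd [0.419  0.4634 0.4853] Fn -1.8476295723151626
t 26.15 tcp [ 0.4882 -0.1233  0.2175] q [ 0.0452  0.6512  0.2493  1.7822 -0.2255  0.7352  1.7305] F [ 0.3727 -0.7182 -1.5283] w 0.027436058676035092 gf 60.25732755661011
shift [ 0.0481 -0.0117 -0.0865] turn [-0.0118  0.0485 -0.0378]
-0.09966347156698926 [-0.0001  0.0009 -0.0002]
```

Going down along the axis, slowing at the end and stopping 2 mm short.

```bash
python3 -m creep '[[[0,0.0058,-0.0013,-0.0104,0,0,0],[0,0.0116,-0.0027,-0.0208,0,0,0],[0,0.0174,-0.004,-0.0312,0,0,0],[0,0.0232,-0.0055,-0.0415,0,0,0],[0,0.029,-0.007,-0.052,0,0,0],[0,0.0348,-0.0084,-0.0623,0,0,0],[0,0.0406,-0.0098,-0.0727,0,0,0],[0,0.0445,-0.0108,-0.08,0,0,0],[0,0.0471,-0.0115,-0.0847,0,0,0],[0,0.0471,-0.0115,-0.0847,0,0,0],[0,0.0471,-0.0115,-0.0847,0,0,0]]]' | head -4
python3 - <<'E'
from t import *
favg(8); s,q=report(np.array([.5363,-.135,.1310]),tool(HC,1,0))
E
```

```text
t: 27.52
tcp_pos: [0.5352, -0.1349, 0.1326]
orientation: [0.0, 0.127, 0.992, 0.0]
ft_force: [2.4, -1.2, -2.5]
F mean [ 1.8371 -0.5112 -0.2187] sd [0.5697 0.5842 1.0935] Fn -1.1294842702869037
t 27.925 tcp [ 0.5352 -0.1348  0.1325] q [ 0.0829  0.8376  0.2055  1.7008 -0.261   0.6298  1.7511] F [ 1.2755 -0.602   1.2842] w 0.02755038339572379 gf 60.64470648765564
shift [ 0.0011 -0.0002 -0.0015] turn [-0.0175  0.0214 -0.0354]
```

```bash
python3 -m creep '[[[0,0.0006,-0.0001,-0.0008,0,0,0],[0,0.0011,-0.0002,-0.0016,0,0,0],[0,0.0011,-0.0002,-0.0016,0,0,0]]]' | head -4
python3 - <<'E'
from t import *
favg(8); s,q=report(np.array([.5363,-.135,.1310]),tool(HC,1,0))
E
```

```text
t: 28.3
tcp_pos: [0.5362, -0.1351, 0.1308]
orientation: [-0.0, 0.127, 0.992, 0.0]
ft_force: [-0.2, -0.7, 1.7]
F mean [ 0.2854 -0.5431  2.6978] sd [0.3678 0.339  0.6522] Fn 2.166300208266705
t 28.7 tcp [ 0.5362 -0.135   0.1308] q [ 0.0834  0.8416  0.205   1.698  -0.2615  0.629   1.7511] F [-0.2023 -1.0108  2.2398] w 0.02743052074554629 gf 60.97647786140442
shift [0.0001 0.     0.0002] turn [-0.0196  0.002  -0.0318]
```

The collar is seated with light downward pressure. Releasing, then rising straight up.

```bash
python3 -m creep '[[[0.03,0,0,0,0,0,0],[0.034,0,0,0,0,0,0],[0.04,0,0,0,0,0,0],[0.05,0,0,0,0,0,0],[0.07,0,0,0,0,0,0],[0.085,0,0,0,0,0,0],[0.085,0,0,0,0,0,0],[0.085,0,0,0,0,0,0],[0.085,0,0,0.02,0,0,0],[0.085,0,0,0.05,0,0,0],[0.085,0,0,0.09,0,0,0],[0.085,0,0,0.14,0,0,0],[0.085,-0.03,0.04,0.18,0,0,0],[0.085,-0.08,0.09,0.2,0,0,0],[0.085,-0.1,0.14,0.2,0,0,0],[0.085,-0.1,0.19,0.2,0,0,0],[0.085,-0.1,0.24,0.2,0,0,0],[0.085,-0.1,0.24,0.2,0,0,0],[0.085,-0.1,0.24,0.2,0,0,0]]]'
python3 - <<'E'
from h import *
from workcell import arm
report()
t=arm.snapshot("top")["frame"][:,:,::-1];s=arm.snapshot("side")["frame"][:,:,::-1]
c=lambda im,x,y:cv2.resize(im[y:y+60,x:x+55],None,fx=7,fy=7,interpolation=cv2.INTER_CUBIC)
cv2.imwrite("pics/final.png",np.hstack([c(t,312,168),c(s,240,158)]))
E
```

```text
t: 31.08
tcp_pos: [0.4362, 0.1045, 0.3308]
orientation: [0.0, 0.127, 0.992, -0.0]
ft_force: [0.1, -0.0, 0.2]
grip_width: 0.0847
grip_force: 0.0
t 31.075 tcp [0.4362 0.1045 0.3308] q [-0.5062  0.4249  0.3187  1.7613 -0.1561  0.98    1.1901] F [ 0.0659 -0.0376  0.25  ] w 0.08474768382524185 gf 0.0
```

View pics/final.png

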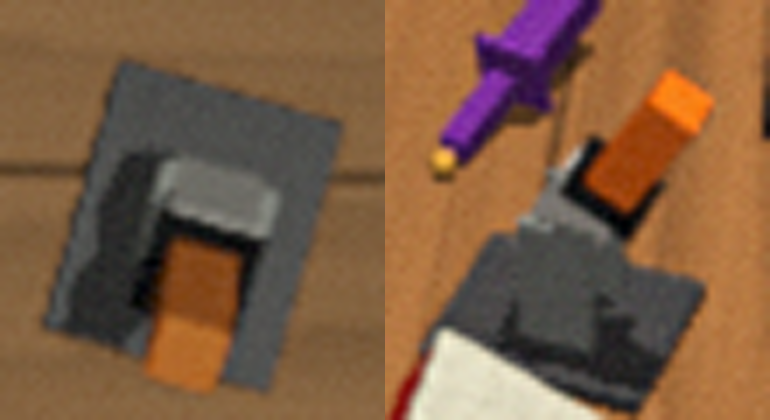

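The presser is seated as at the start: its end face is at the same crop pixels, (188,354) in the top view and (680,103) in the side view. Handing in.

```bash
python3 -c "
from workcell import arm
print(arm.finish_job())"
```

```text
the job is handed in; nothing more can be done
None
```

The job is handed in at about 31 s: all six trim sections look pressed home in the pictures after one stroke at about 6 cm/s and 2 N, and the presser is back in its leaning holder, collar on the mouth, released.

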